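# Check a table griddle's thermostat with a surface probe

### The arm

A 7-joint arm with a two-finger parallel gripper is mounted at the origin on a cart in front of the work surface, level with it; the furniture and walls round the work are solid. World frame = base frame: x ahead of the robot, y to its left, z up, the work surface at z = 0. Lengths are in m, angles in degrees, forces in N, time in s.
With the tool pointing down it reaches from about 0.425 to 0.875 m from the base axis. Payload 4.7 kg.
Tool frame: the origin (TCP) lies on the mounting face of the last link; the fingertips stand tcp_to_tips ahead of it and the grasp point (between the pads) lies 164 mm ahead of it (tcp_to_tips is the distance from the TCP to the fingertips, in m); z points along the fingers, y is the line along which they close (so a half turn about z gives the same grasp; the last joint's range is limited). The gripper opens to 87 mm and grips with 3 to 60 N. Pads are 19 mm wide; open, the fingers measure 117 mm over their backs; the gripper's body (75 mm by 190 mm) begins 51 mm behind the grasp point.
Start: joints at [-69.437, 18.392, -4.016, 83.108, 1.295, 78.541, -3.26], TCP at [0.22, 0.612, 0.405] pointing down, gripper open.
Joint ranges: [-163.93, 163.93], [-17.29, 119.83], [-79.2, 71.16], [3.27, 140.29], [-89.18, 269.18], [5.43, 117.66], [-154.24, 154.24]. Speed limits (degrees/s): [147.25, 147.25, 180, 180, 180, 180, 180].

### API

Orientations are given as [roll, pitch, yaw] about the fixed x, y, z axes, in that order (R = Rz(yaw) Ry(pitch) Rx(roll)).
In Python, from cell import get_obs, read_camera, sign_off, tcp_to_tips gives the robot as it stands.
- The arm moves only by the tool drive_tool, never from a script. Its argument "rows" is one flat list of numbers, 7 for each row, row after row: the shift along the tool's x, y, z in m, then the turn, a rotation vector about the tool's x, y, z in rad, then the gripper command: -1 is shut, 1 is fully open, values between are in proportion. In form: [tx, ty, tz, rx, ry, rz, fingers, tx, ty, tz, rx, ry, rz, fingers, ...]. A call has 1 to 5 rows; each row shifts and turns the commanded pose from where the row before left it, along the tool's axes as they then stand; what a row does not reach is not made up. A row lasts 1/8 s, in which the tool goes at most 62.5 mm and 10.7 degrees, less where a joint would pass 70% of its speed; a pose out of reach is approached as far as the arm can. A call is refused whole if a number of a shift passes 0.0625 or a number of a turn 0.188, either way. A call with a gripper value outside its range is refused whole. The fingers move at their own pace and stop on an object; "grip_force" is the grip in N (left out, the last holds). Time passes only in rows, so rows that do not move let the fingers close. It gives the time, the measured TCP pose, the force, the opening and the grip force at its end, in the units of the state.
- get_obs(): the state, without advancing time (a new reading comes with each control period).
- read_camera(name): name is "side" or "top" or "wrist"; returns a dict with "color" (400x640x3 uint8, blue, green, red), "fov_y" (degrees; the focal length in pixels is half the picture's height over the tangent of half this angle, whatever the lens; pixels are square), "cx", "cy" (the principal point, pixels), "cam_to_world" (4x4, takes a point from camera to world coordinates); the wrist camera has in their place "mount" (4x4, takes a point from camera to tool coordinates, whose origin is the TCP and whose axes are the flange's). Camera axes: x right, y up, looking along -z (the intrinsics and any distortion apply to the point x, -y, -z); pixel columns grow to the right and rows downward; lengths in m; the calibration is good to about 2 mm. A picture is of the moment at which its call begins: read the wrist's pose just before it. There is no depth.
- sign_off(): hands the job in; it is judged then, once.
The state is a dict: "time_s": time; "qpos": joint angles; "joint_velocities": joint speeds; "effort": joint torques, N m; "tool_pos": TCP position; "tool_rot": TCP orientation; "force": force on the tool from outside, world axes, zero at the start; "wrist_torque": the same for the moment, N m; "grip_width": finger opening in m; "grasp_force": force on a finger pad.
Only numpy, scipy, OpenCV 4.12 (cv2) and the standard library are available. Lean on these libraries where they do the work, as an engineer would, in place of code of your own. Each camera call takes 0.05 s, during which the arm holds its last target. There are 200 camera calls.

### The job

The table griddle's thermostat is due for its check: turn its knob clockwise until the pointer line stands at the raised triangular mark on the far side of the dial, then slide the forked lock fully home over the tail of the knob's bar so that the setting cannot shift. Then take the surface probe out of its dock and hold it upright on the griddle plate, its sprung tip inside the engraved ring and pressed on lightly, so that the tip is pushed part of the way in but not to its stop. Finish while still holding the probe there, gripped and steady, and leave everything else where it stands.

Things in the scene. Friction and masses are not known exactly. Their poses are not given: they have to be found in the camera images.
- griddle: Electric table griddle, fixed, 230 (x) x 380 mm; origin at the centre of its underside, +x to its back, z up. Left (y -68 to 190 mm): dark flat plate, top at z 50 mm, splash edge to z 76 mm at back and left. Right (y -190 to -72): steel control deck, top at z 46 mm, with the knob (axis x 38, y -132 mm) and, in front of it, the lock. Wall cupboards hang behind: fronts at world x 0.54 m, underside z 0.5 m.
- ring_center (a point): Centre of the engraved ring (27 mm across, light line with four short ticks outside) in the middle of the griddle plate, on its surface, z up. The round grease hole near the plate's front edge is not it.
- knob_grip (a point): On the knob's axis, 22 mm above the deck; x along the bar to its pointer end (light line), z up. Round skirt (radius 27, 7 mm high), on it a bar grip 48 mm long, 11 thick, from 7 to 32 mm above the deck. At the mark the bar lies along the griddle's x, pointer to +x, tail towards the lock. With the lock drawn back, 45 mm round the axis are free; the plate is 4 mm above the deck.
- knob (a joint): Angle of the knob, rad: 0 = off stop, grows clockwise seen from above, 4.2 = far stop; 2.0 = pointer at the mark. It starts 0.7 to 1.4 rad short of the mark, turns with about 0.04 N m of friction and stays where it is left.
- lock_tab (a point): Middle of the lock's upright black tab, 28 mm above the deck: 12 mm along the griddle's x, 24 along its y, from 17 to 39 mm above the deck. It stands on a steel slide 32 mm wide (top 18 mm above the deck) whose two prongs (slot 14 mm) reach 30 mm from this point towards the knob, between two rails 10 mm high, 17 to 22 mm either side.
- lock (a joint): Travel of the lock along the griddle's +x, m: 0 = drawn back (start), 0.046 = fully home, its fork over the tail of the knob's bar. About 1.5 N of friction, no spring; the fork goes home only if the bar is in line, and is stopped by the bar if it is not.
- dock: Weighted dock of the probe, fixed: base 104 x 84 x 10 mm, origin at the centre of its underside; on it a sleeve 32 x 40 mm leaning 20 degrees, its top towards the dock's -x (roughly the robot). The rim is about 84 mm above the worktop; the sleeve takes the stem and the lowest 28 mm of the handle with 2 mm of play a side.
- probe: Surface probe, loose, about 0.12 kg: white handle 20 mm (its x) by 28 mm (its y), 100 mm long, on a stem 7 mm thick. Origin at the tip, z from tip to handle; the handle runs from z 45 to 145 mm. It stands leaning in the dock's sleeve and comes free when drawn 80 mm along its own axis.
- probe_grip (a point): On the probe's axis inside the handle, 105 mm from the tip: where to grip (32 mm above the sleeve's rim along the axis, 40 mm below the handle's top). Axes as the probe's: z along the axis to the handle's top, y across its 28 mm width (grip the two narrow sides along y).
- probe_tip (a point): Face of the probe's flat sprung tip (9 mm across), which slides along the probe's axis.
- plunger (a joint): How far the sprung tip is pushed into the stem, m: 0 = out, 0.008 = at its stop. It takes about 1 N to start and 2.4 N half way in (1 N + 0.35 N a mm, at most 4 N before the stop).
- spatula: Spatula, 311 mm, lies right of the griddle; a bystander, origin at its underside. Leave it alone.
- tongs: Tongs, 330 mm, lie left of the dock; a bystander, origin at its underside. Leave it alone.
- salt_shaker: Salt shaker, 44 mm wide, 90 mm tall, stands between griddle and dock; a bystander, origin at its underside. Leave it alone.
There are look-alikes about, which are no part of the job. There is more than one size of the probe; the one meant has the size given above.

How it is judged:
By the outcome, as a careful person would: the job done as asked, in the order asked, and still so for the second after the job is handed in, while the arm keeps its last pose, push and grip.
It also fails if it takes over 61 s, if anything falls off the work surface, if the arm or the gripper's body presses on something with over 40 N, if the wrist force passes 120 N, or if a joint passes its speed limit or range.

## Working session

There is one attempt and no reset: what is moved stays moved. The work goes in short steps, Python scripts to look and compute and a tool call to move; the robot and the scene stay as the last step left them, time stands still between calls to the robot, and variables do not carry over. Pictures are saved under pics/ and viewed, at most 13 in all, crops included, and the job is handed in when it is done.

Besides the shell and the picture viewer there is one more tool, called as name(argument=value, ...) on one line, values as JSON. drive_tool: Moves the arm, as the interface text tells. Its arguments: {"type":"object","properties":{"rows":{"type":"array","items":{"type":"number"}},"grip_force":{"type":"number"}},"required":["rows"]}

```bash
ls; mkdir -p pics; python3 - <<'E'
from cell import *
import cv2
print(get_obs(), tcp_to_tips)
for n in("side","top","wrist"):
    d=read_camera(n); cv2.imwrite(f"pics/{n}0.png",d["color"])
    print(n,{k:v for k,v in d.items() if k!="color"})
E
```

```text
pics
{'time_s': 0.0, 'qpos': array([-69.43619229,  18.43931289,  -4.01720759,  83.17640217,
         1.29606591,  78.53935941,  -3.26007425]), 'joint_velocities': array([ 0.01795909, -0.02636245, -0.00169301,  0.01544802, -0.07225949,
        0.00676997,  0.02881413]), 'effort': array([ 2.11532688e-04, -4.91288924e+01, -4.03726939e-01, -3.12526703e+01,
       -6.40363223e-02,  4.37287556e-02,  1.45186282e-04]), 'tool_pos': array([0.21965696, 0.61153847, 0.40364539]), 'tool_rot': array([-1.79890236e+02,  6.26962446e-03,  1.60247710e+02]), 'force': array([-0.31088462, -1.28211459, -0.24800124]), 'wrist_torque': array([ 0.01979553,  0.0282567 , -0.01642616]), 'grasp_force': 0.0, 'grip_width': 0.08729044609749304} 0.1822
side {'fov_y': 46.82574073097701, 'cx': 323.47173274001216, 'cy': 202.14811995461815, 'cam_to_world': array([[ 0.95658209,  0.14395519, -0.25343166, -0.002953  ],
       [-0.29059083,  0.53826535, -0.79109252, -1.20742597],
       [ 0.02253161,  0.83038986,  0.55672705,  1.00309062],
       [ 0.        ,  0.        ,  0.        ,  1.        ]])}
top {'fov_y': 47.069213983146184, 'cx': 319.5462515519855, 'cy': 200.32656157105936, 'cam_to_world': array([[ 0.03505466,  0.97859243, -0.20280045,  0.10049999],
       [-0.9993765 ,  0.033469  , -0.01124401,  0.04690469],
       [-0.00421577,  0.20306816,  0.97915553,  1.64305214],
       [ 0.        ,  0.        ,  0.        ,  1.        ]])}
wrist {'fov_y': 60.3354699894415, 'cx': 321.9846683057964, 'cy': 200.93389349364662, 'mount': array([[ 6.81306326e-04,  9.62306315e-01,  2.71967079e-01,
         7.34744413e-02],
       [ 9.99999608e-01, -8.09202879e-04,  3.58113126e-04,
         8.95477736e-04],
       [ 5.64691066e-04,  2.71966729e-01, -9.62306489e-01,
         1.92044868e-02],
       [ 0.00000000e+00,  0.00000000e+00,  0.00000000e+00,
         1.00000000e+00]])}
```

View pics/top0.png

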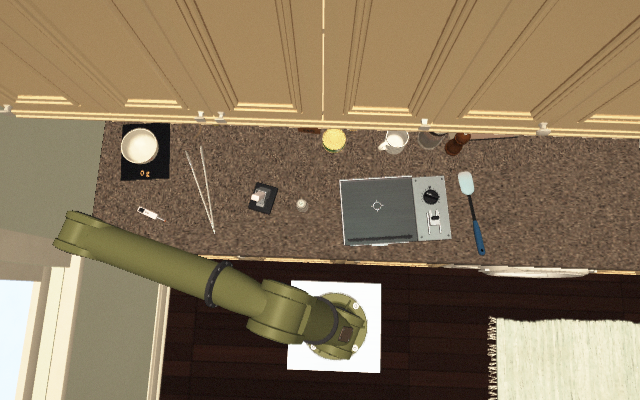

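View pics/side0.png

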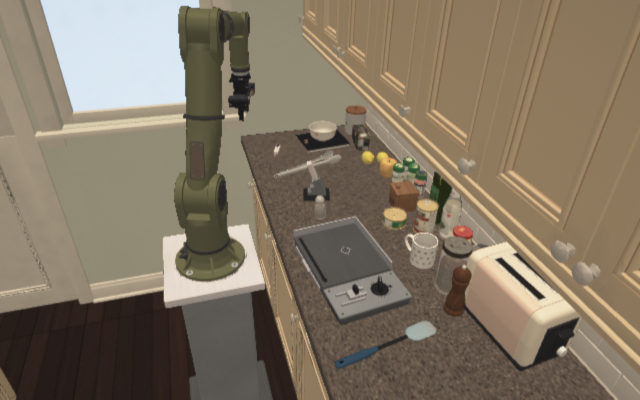

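The top view shows the griddle (corners about 340,180 to 451,241), knob (431,197), lock (434,217), ring (377,206), dock with probe (263,198). The side view agrees; the small probe at (148,213) in the top view is a look-alike.

```bash
cat > h.py <<'E'
import numpy as np, cv2
from cell import *
from scipy.spatial.transform import Rotation as R
np.set_printoptions(precision=4,suppress=True)
def T_tool(o=None):
    o=o or get_obs(); T=np.eye(4); T[:3,:3]=R.from_euler('xyz',o['tool_rot'],degrees=True).as_matrix(); T[:3,3]=o['tool_pos']; return T
def snap(n,name=None):
    T=T_tool(); d=read_camera(n); d['M']=T@d['mount'] if n=='wrist' else d['cam_to_world']
    if name: cv2.imwrite(f'pics/{name}.png',d['color']); np.savez(f'pics/{name}.npz',**d)
    return d
def load(name): return dict(np.load(f'pics/{name}.npz'))
def ray(d,u,v):
    f=200/np.tan(np.radians(d['fov_y'])/2); c=np.array([(u-d['cx'])/f,-(v-d['cy'])/f,-1])
    w=d['M'][:3,:3]@c; return d['M'][:3,3],w/np.linalg.norm(w)
def onz(d,u,v,z):
    p,w=ray(d,u,v); return p+w*(z-p[2])/w[2]
def proj(d,P):
    c=np.linalg.inv(d['M'])@np.append(P,1); f=200/np.tan(np.radians(d['fov_y'])/2)
    return np.array([d['cx']+f*c[0]/-c[2], d['cy']-f*c[1]/-c[2]])
def tri(*dus):
    A=np.zeros((3,3));b=np.zeros(3);rs=[ray(*x) for x in dus]
    for p,w in rs: Q=np.eye(3)-np.outer(w,w);A+=Q;b+=Q@p
    x=np.linalg.solve(A,b); return x,[round(float(np.linalg.norm(np.cross(x-p,w))),4) for p,w in rs]
def go(pos,rotm):
    "tool-frame shift and rotvec to target; axis is tool's current"
    T=T_tool(); print('d_tool',T[:3,:3].T@(np.array(pos)-T[:3,3]),'rv',R.from_matrix(T[:3,:3].T@rotm).as_rotvec())
def down(yaw): return R.from_euler('xyz',[180,0,yaw],degrees=True).as_matrix()
E
python3 - <<'E'
from h import *
t=snap('top','t1');s=snap('side','s1')
for n,(u,v),z in [('c1',(340,180),.07),('c2',(448,177),.046),('c3',(451,241),.046),('c4',(343,245),.05),('knob',(431,197),.078),('lock',(434,217),.08),('ring',(377,206),.05),('dock',(263,198),.01)]: print(n,onz(t,u,v,z))
print('ring',tri((t,377,206),(s,346,250)),'knob',tri((t,431,197),(s,380,287)))
print(T_tool())
E
```

```text
c1 [ 0.502  -0.0046  0.07  ]
c2 [ 0.5324 -0.392   0.046 ]
c3 [ 0.3023 -0.3975  0.046 ]
c4 [ 0.2749 -0.0217  0.05  ]
knob [ 0.4497 -0.3226  0.078 ]
lock [ 0.3791 -0.3315  0.08  ]
ring [ 0.4169 -0.1383  0.05  ]
dock [0.4403 0.2715 0.01  ]
ring (array([ 0.4181, -0.1384,  0.0519]), [0.0016, 0.0016]) knob (array([ 0.4561, -0.328 ,  0.0569]), [0.0016, 0.0016])
[[-0.9412  0.338  -0.0002  0.2197]
 [ 0.338   0.9412 -0.0008  0.6117]
 [-0.0001 -0.0009 -1.      0.4043]
 [ 0.      0.      0.      1.    ]]
```

drive_tool(rows=[-0.03,-0.028,0,0,0,0,1,-0.03,-0.028,0,0,0,0,1,-0.03,-0.028,0,0,0,0,1,-0.03,-0.028,0,0,0,0,1,-0.03,-0.028,0,0,0,0,1])

```text
time_s: 0.88
tool_pos: [0.3141, 0.4279, 0.4048]
tool_rot: [180.0, 0.0, 160.2]
force: [0.4, 0.0, -0.2]
grip_width: 0.0869
grasp_force: 0.0
```

drive_tool(rows=[-0.03,-0.028,0,0,0,0,1,-0.03,-0.028,0,0,0,0,1,-0.03,-0.028,0,0,0,0,1,-0.03,-0.028,0,0,0,0,1,-0.02,-0.028,0,0,0,0,1])

```text
time_s: 1.5
tool_pos: [0.3988, 0.2485, 0.4048]
tool_rot: [180.0, 0.0, 160.2]
force: [0.6, 0.2, -0.3]
grip_width: 0.0868
grasp_force: 0.0
```

```bash
python3 - <<'E'
from h import *
snap('wrist','w1'); o=get_obs(); print(o['time_s'],o['tool_pos'],o['tool_rot'],o['qpos'])
E
```

```text
1.55 [0.4003 0.244  0.4049] [-179.8772    0.0874  159.8499] [-47.1692  -4.147   11.9454 108.108    1.0299  76.0032  34.3457]
```

View pics/w1.png

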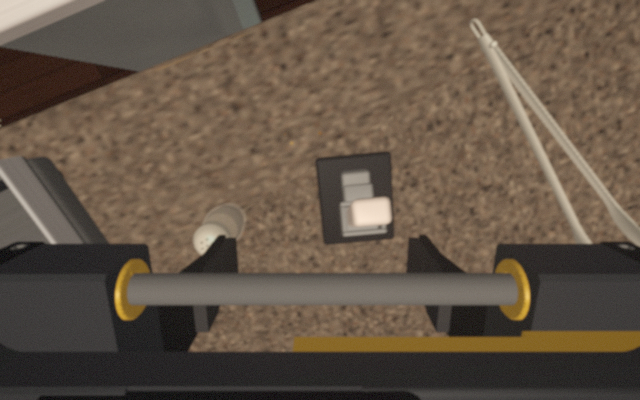

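The wrist view shows the dock base at (317–393,152–243) with the probe's handle top at (371,211); the salt shaker is at (215,232) and the tongs are on the right. Now to the griddle.

drive_tool(rows=[-0.023,-0.039,0,0,0,0,1,-0.023,-0.039,0,0,0,0,1,-0.023,-0.039,0,0,0,0,1,-0.023,-0.039,0,0,0,0,1,-0.023,-0.039,0,0,0,0,1])

```text
time_s: 2.17
tool_pos: [0.4403, 0.0265, 0.4049]
tool_rot: [180.0, 0.0, 160.3]
force: [0.4, -0.5, -0.2]
grip_width: 0.0867
grasp_force: 0.0
```

drive_tool(rows=[-0.015,-0.05,0,0,0,0,1,-0.015,-0.05,0,0,0,0,1,-0.015,-0.05,0,0,0,0,1,-0.015,-0.05,0,0,0,0,1])

```text
time_s: 2.68
tool_pos: [0.4288, -0.1823, 0.405]
tool_rot: [179.9, 0.1, 160.3]
force: [1.3, 0.4, -0.0]
grip_width: 0.0872
grasp_force: 0.0
```

drive_tool(rows=[-0.015,-0.05,0,0,0,0,1,-0.015,-0.05,0,0,0,0,1,-0.015,-0.05,0,0,0,0,1,-0.015,-0.05,0,0,0,0,1])

```text
time_s: 3.18
tool_pos: [0.4184, -0.3903, 0.4051]
tool_rot: [180.0, 0.1, 160.3]
force: [0.3, 0.9, -0.0]
grip_width: 0.0873
grasp_force: 0.0
```

drive_tool(rows=[0,0,0,0,0,0.186,1,0,0,0,0,0,0.186,1,0,0,0,0,0,0.186,1,0,0,0,0,0,0.186,1,0,0,0,0,0,0.186,1])

```text
time_s: 3.8
tool_pos: [0.4184, -0.3889, 0.4046]
tool_rot: [180.0, -0.0, 106.6]
force: [0.4, 0.4, -0.1]
grip_width: 0.0869
grasp_force: 0.0
```

drive_tool(rows=[0,0,0,0,0,0.186,1,0,0,0,0,0,0.186,1,0,0,0,0,0,0.186,1,0,0,0,0,0,0.186,1,0,0,0,0,0,0,1])

```text
time_s: 4.42
tool_pos: [0.4183, -0.389, 0.4047]
tool_rot: [-180.0, -0.0, 64.5]
force: [0.2, 0.9, -1.2]
grip_width: 0.0871
grasp_force: 0.0
```

```bash
python3 - <<'E'
from h import *
snap('wrist','w2'); o=get_obs(); print(o['time_s'],o['tool_pos'],o['tool_rot'],o['qpos'])
E
```

```text
4.475 [ 0.4182 -0.389   0.4047] [-179.9983   -0.0127   64.554 ] [-17.4504  17.1089  69.3787  96.5014 -16.3716  77.8173  29.1624]
```

View pics/w2.png

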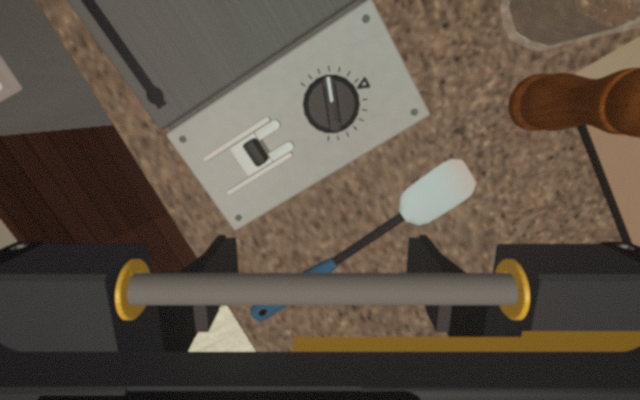

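Wrist view of the deck: knob centre (331,104) with its pointer line running up to (329,78), triangular mark (364,84), lock tab (256,151), screws (183,139), (365,18), (414,112), (238,217).

```bash
python3 - <<'E'
from h import *
w=load('w2');t=load('t1');s=load('s1')
c=w['color']; g=cv2.cvtColor(c,cv2.COLOR_BGR2GRAY)
m=((g<75)).astype(np.uint8)
n,l,st,ce=cv2.connectedComponentsWithStats(m)
for i in range(1,n):
    if st[i,4]>60 and 170<ce[i][0]<420 and ce[i][1]<230: print(st[i],ce[i])
sc=[onz(w,u,v,.046)[:2] for u,v in [(183,139),(365,18),(414,112),(238,217)]]
for p in sc: print('screw',p)
for a,b in ((0,1),(3,2)): d=sc[b]-sc[a]; print('yaw',np.degrees(np.arctan2(d[1],d[0])),np.linalg.norm(d))
d=sc[0]-sc[3]; print('yaw90',np.degrees(np.arctan2(d[1],d[0]))-90,np.linalg.norm(d))
print('skirt',onz(w,331,104,.053),'tri mark',onz(w,364,84,.046))
print('line',onz(w,331,101,.078),onz(w,329,78,.078))
print('tab',onz(w,256,151,.085), 'tri tab',tri((w,256,151),(t,434,217)),'knob',tri((w,331,103),(t,431,197)))
print(proj(t,onz(w,331,104,.053)))
E
```

```text
[ 304   76   55   56 1779] [333.6043 104.0804]
[244 139  24  26 338] [256.0207 151.426 ]
screw [ 0.315  -0.2929]
screw [ 0.5178 -0.2715]
screw [ 0.5277 -0.3661]
screw [ 0.3241 -0.3861]
yaw 6.024807205089022 0.20401058699435434
yaw 5.59828763650519 0.2045540718408144
yaw90 5.603420063228654 0.09357304091265681
skirt [ 0.459  -0.3252  0.053 ] tri mark [ 0.4947 -0.3223  0.046 ]
line [ 0.4595 -0.3227  0.078 ] [ 0.4659 -0.3051  0.078 ]
tab [ 0.3826 -0.3324  0.085 ] tri tab (array([ 0.3801, -0.3328,  0.0742]), [0.0, 0.0]) knob (array([ 0.4572, -0.3263,  0.0542]), [0.0029, 0.0029])
[430.0583 195.9395]
```

drive_tool(rows=[0.025,0.0033,0.015,0,0,0,-0.2,0.025,0.0033,0.015,0,0,0,-0.2,0.0245,0.0033,0.015,0,0,0,-0.2,0,0,0,0,0,-0.096,-0.2,0,0,0,0,0,0,-0.2])

```text
time_s: 5.1
tool_pos: [0.4596, -0.3258, 0.3594]
tool_rot: [-180.0, -0.0, 69.9]
force: [0.6, -0.0, 0.2]
grip_width: 0.0449
grasp_force: 0.0
```

```bash
python3 - <<'E'
from h import *
w=snap('wrist','w3'); o=get_obs(); print(o['time_s'],o['tool_pos'],o['tool_rot'],o['qpos'],o['grip_width'])
print(proj(w,[.459,-.326,.053]))
c=w['color'][100:330,180:460]; cv2.imwrite('pics/w3c.png',cv2.resize(c,None,fx=2.5,fy=2.5))
E
```

```text
5.15 [ 0.4594 -0.3262  0.3597] [179.9921  -0.0007  69.8036] [-23.5859  17.3869  66.775  100.9865 -16.7208  72.6828  27.1138] 0.0409087471506226
[320.2653 194.7774]
```

View pics/w3c.png

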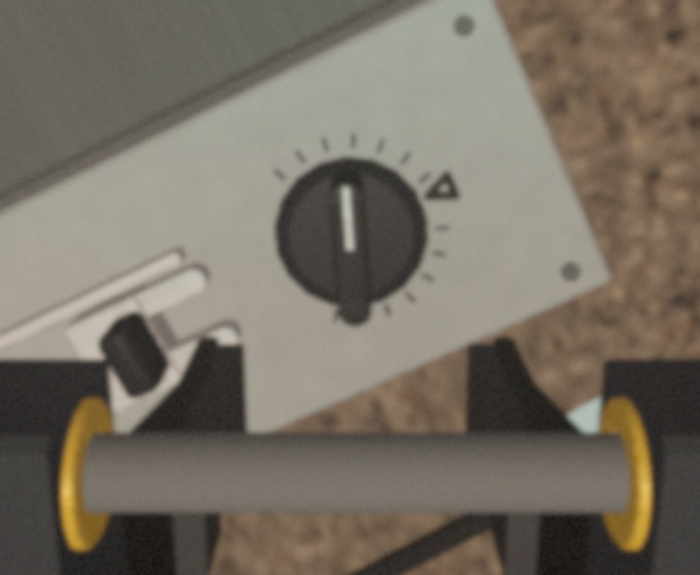

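The close view shows the knob's skirt centre at full-image (320,193), pointer (318,174), tail end (322,224), mark at (357,175).

```bash
python3 - <<'E'
from h import *
w=load('w3')
f=lambda u,v:(180+u/2.5,100+v/2.5)
a=onz(w,*f(345,185),.078);b=onz(w,*f(354,310),.076);k=onz(w,*f(349,248),.078);d=a-b
print('bar yaw',np.degrees(np.arctan2(d[1],d[0])),a,b,k)
c=onz(w,*f(351,232),.053);print('skirt',c);m=onz(w,*f(441,188),.046)-c;print('mark',np.degrees(np.arctan2(m[1],m[0])),np.linalg.norm(m[:2]))
s1,s2=onz(w,*f(464,25),.046),onz(w,*f(571,271),.046);d=s1-s2;print(s1,s2,np.degrees(np.arctan2(d[1],d[0]))-90)
o=load('w2');print('tri screws',tri((w,*f(464,25)),(o,365,18)),tri((w,*f(571,271)),(o,414,112)),'knob top line end',tri((w,*f(345,185)),(o,329,78)))
E
```

```text
bar yaw 73.75083781109252 [ 0.4655 -0.3036  0.078 ] [ 0.4537 -0.3438  0.076 ] [ 0.4596 -0.3231  0.078 ]
skirt [ 0.4597 -0.3244  0.053 ]
mark 4.048099336507134 0.03430757818868074
[ 0.5185 -0.2725  0.046 ] [ 0.528  -0.3666  0.046 ] 5.7902396701488925
tri screws (array([ 0.5177, -0.2722,  0.0491]), [0.0005, 0.0005]) (array([ 0.5276, -0.366 ,  0.0472]), [0.0002, 0.0002]) knob top line end (array([ 0.4656, -0.3046,  0.074 ]), [0.0005, 0.0005])
```

drive_tool(rows=[0.001,0,0.03,0,0,-0.064,-0.3,0,0,0.03,0,0,0,-0.3,0,0,0.03,0,0,0,-0.3,0,0,0.02,0,0,0,-0.3,0,0,0.011,0,0,0,-0.3])

```text
time_s: 5.78
tool_pos: [0.4595, -0.3255, 0.238]
tool_rot: [-180.0, 0.0, 73.4]
force: [0.1, -0.5, 0.2]
grip_width: 0.0304
grasp_force: 0.0
```

drive_tool(rows=[0,0,0,0,0,0,-0.3,0,0,0,0,0,0,-1,0,0,0,0,0,0,-1,0,0,0,0,0,0,-1,0,0,0,0,0,0,-1], grip_force=15)

```text
time_s: 6.4
tool_pos: [0.4586, -0.3254, 0.2392]
tool_rot: [-179.8, -0.1, 73.5]
force: [-5.0, 2.7, 6.6]
grip_width: 0.0108
grasp_force: 15.0
```

drive_tool(rows=[0,0,0,0,0,0.14,-1,0,0,0,0,0,0.14,-1,0,0,0,0,0,0.14,-1,0,0,0,0,0,0.14,-1,0,0,0,0,0,0.14,-1], grip_force=20)

```text
time_s: 7.02
tool_pos: [0.4588, -0.3255, 0.2392]
tool_rot: [-179.9, 0.0, 33.1]
force: [-4.5, 1.0, 3.7]
grip_width: 0.0106
grasp_force: 20.0
```

drive_tool(rows=[0,0,0,0,0,0.14,-1,0,0,0,0,0,0.14,-1,0,0,0,0,0,0.14,-1,0,0,0,0,0,0.062,-1,0,0,0,0,0,0,-1])

```text
time_s: 7.65
tool_pos: [0.4589, -0.3257, 0.2392]
tool_rot: [-180.0, 0.1, 5.8]
force: [-4.5, 1.5, 6.2]
grip_width: 0.0104
grasp_force: 20.0
```

drive_tool(rows=[0,0,0,0,0,0,-1,0,0,0,0,0,0,-0.3,0,0,0,0,0,0,-0.3,0,0,-0.02,0,0,0,-0.3,0,0,-0.03,0,0,0,-0.3])

```text
time_s: 8.28
tool_pos: [0.4598, -0.3248, 0.2885]
tool_rot: [-180.0, 0.1, 5.8]
force: [0.2, -0.0, -0.0]
grip_width: 0.0297
grasp_force: 0.0
```

drive_tool(rows=[0,0,-0.04,0,0,0,-0.1,0,0,-0.03,0,0,0,0,0,0,0,0,0,0,0])

```text
time_s: 8.65
tool_pos: [0.4604, -0.3261, 0.361]
tool_rot: [179.9, -0.3, 5.8]
force: [-0.2, -0.1, -0.7]
grip_width: 0.043
grasp_force: 0.0
```

```bash
python3 - <<'E'
from h import *
w=snap('wrist','w4'); o=get_obs(); print(o['time_s'],o['tool_pos'],o['tool_rot'],o['qpos'],o['grip_width'])
print(proj(w,[.4595,-.325,.053]))
c=w['color'][100:330,180:460]; cv2.imwrite('pics/w4c.png',cv2.resize(c,None,fx=2.5,fy=2.5))
E
```

```text
8.7 [ 0.46   -0.3254  0.3594] [179.9929  -0.1556   5.8353] [-25.4513  18.7419  69.5969 101.083  -18.4809  72.9283 -35.4906] 0.043010334171744276
[320.2984 196.9549]
```

View pics/w4c.png

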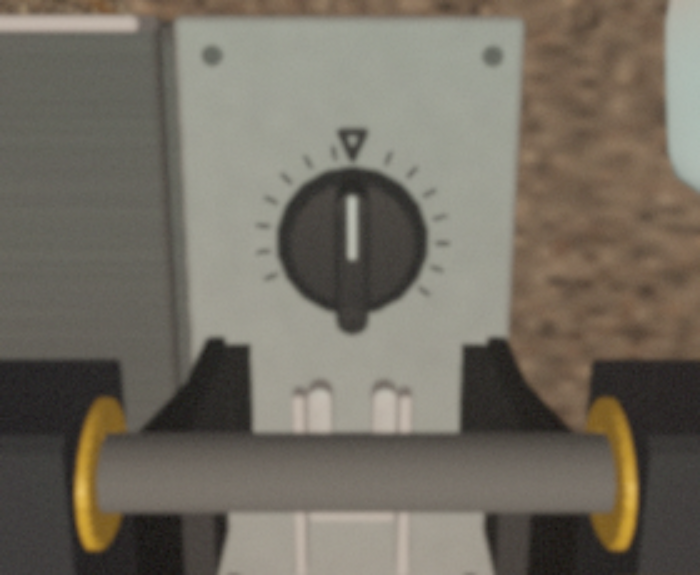

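The pointer line (351,228 in the crop) stands at the triangle (352,143) and the bar lines up with the lock's slot.

drive_tool(rows=[-0.039,0,0,0,0,0,0.1,-0.0385,0,0,0,0,0,0.1,0,0,0,0,0,0,0.1])

```text
time_s: 9.07
tool_pos: [0.3795, -0.3339, 0.3576]
tool_rot: [-179.7, -0.1, 5.6]
force: [0.1, 1.3, 0.6]
grip_width: 0.0479
grasp_force: 0.0
```

```bash
python3 - <<'E'
from h import *
w=snap('wrist','w5'); o=get_obs(); print(o['time_s'],o['tool_pos'],o['tool_rot'],o['qpos'],o['grip_width'])
print('pred',proj(w,[.3829,-.3328,.085]))
g=cv2.cvtColor(w['color'],cv2.COLOR_BGR2GRAY);m=(g<80).astype(np.uint8);n,l,st,ce=cv2.connectedComponentsWithStats(m)
for i in range(1,n):
    if 60<st[i,4]<5000: print(st[i],ce[i],onz(w,*ce[i],.085))
cv2.imwrite('pics/w5c.png',cv2.resize(w['color'][100:330,180:460],None,fx=2.5,fy=2.5))
E
```

```text
9.125 [ 0.3815 -0.333   0.3579] [-179.8095   -0.1049    5.7373] [-28.9361   3.1909  70.0583 108.6162  -3.4038  70.3938 -42.0218] 0.04807761333447092
pred [322.9487 202.1643]
[237   0   6  65 127] [239.2283  27.0079] [ 0.4988 -0.2648  0.085 ]
[587   6  16   9  78] [594.4103   9.6538] [ 0.5322 -0.498   0.085 ]
[318  47  11  13  66] [322.9242  51.5909] [ 0.4891 -0.3222  0.085 ]
[624  54  10  11  77] [628.4156  59.1039] [ 0.5049 -0.5305  0.085 ]
[ 291   65   65   67 2952] [322.8923  98.0034] [ 0.459  -0.3252  0.085 ]
[572  89  11   9  65] [577.3692  93.1538] [ 0.4798 -0.5024  0.085 ]
[309 193  29  18 452] [322.958  202.0619] [ 0.383  -0.3328  0.085 ]
[ 213  235  220   43 2822] [321.3196 261.573 ] [ 0.3333 -0.3364  0.085 ]
```

drive_tool(rows=[0.001,0,0.035,0,0,0,0.1,0,0,0.035,0,0,0,0.1,0,0,0.025,0,0,0,0.1,0,0,0.014,0,0,0,0.1,0,0,0,0,0,0,0.1])

```text
time_s: 9.75
tool_pos: [0.3837, -0.3327, 0.2486]
tool_rot: [-180.0, 0.2, 5.8]
force: [1.2, 0.1, 0.2]
grip_width: 0.0475
grasp_force: 0.0
```

drive_tool(rows=[0,0,0,0,0,0,-1,0,0,0,0,0,0,-1,0,0,0,0,0,0,-1,0,0,0,0,0,0,-1], grip_force=15)

```text
time_s: 10.25
tool_pos: [0.3838, -0.3331, 0.2503]
tool_rot: [-180.0, -0.1, 5.8]
force: [-0.3, 0.7, 4.4]
grip_width: 0.0239
grasp_force: 15.0
```

```bash
python3 - <<'E'
from h import *
o=get_obs(); print(o['time_s'],o['tool_pos'],o['tool_rot'],o['qpos'],o['grip_width'],o['force'])
E
```

```text
10.25 [ 0.3838 -0.3331  0.2503] [-179.9973   -0.0775    5.7888] [-19.5081  16.6915  65.0983 114.9445 -17.7553  59.0576 -30.2394] 0.023878632491773282 [-0.2824  0.7436  4.4042]
```

drive_tool(rows=[0.01,0,0,0,0,0,-1,0.01,0,0,0,0,0,-1,0.01,0,0,0,0,0,-1,0.01,0,0,0,0,0,-1,0.004,0,0,0,0,0,-1])

```text
time_s: 10.88
tool_pos: [0.4281, -0.3287, 0.2503]
tool_rot: [180.0, -0.0, 5.8]
force: [-2.0, 1.7, 6.4]
grip_width: 0.0238
grasp_force: 15.0
```

drive_tool(rows=[0.002,0,0,0,0,0,-1,0.001,0,0,0,0,0,-1,0.001,0,0,0,0,0,-1])

```text
time_s: 11.25
tool_pos: [0.4305, -0.3287, 0.2502]
tool_rot: [-179.9, 0.1, 5.8]
force: [-6.5, 1.4, 10.0]
grip_width: 0.0239
grasp_force: 15.0
```

drive_tool(rows=[0.002,0,0,0,0,0,-1,0.001,0,0,0,0,0,-1,0,0,0,0,0,0,-1])

```text
time_s: 11.62
tool_pos: [0.4314, -0.329, 0.2501]
tool_rot: [-179.8, 0.4, 5.7]
force: [-11.6, 3.6, 14.7]
grip_width: 0.0238
grasp_force: 15.0
```

drive_tool(rows=[-0.003,0,0,0,0,0,-1,0,0,0,0,0,0,0.1,0,0,0,0,0,0,0.1,0,0,0,0,0,0,0.1,0,0,-0.03,0,0,0,0.1])

```text
time_s: 12.25
tool_pos: [0.4308, -0.3273, 0.2783]
tool_rot: [-179.9, 0.2, 5.8]
force: [0.6, -0.6, 0.4]
grip_width: 0.0465
grasp_force: 0.0
```

drive_tool(rows=[0,0,-0.04,0,0,0,0.1,-0.02,0,-0.04,0,0,0,0.1,-0.03,0,0,0,0,0,0.1,0,0,0,0,0,0,0.1])

```text
time_s: 12.75
tool_pos: [0.3796, -0.3343, 0.36]
tool_rot: [-179.9, -0.2, 5.6]
force: [-0.7, 0.6, -0.5]
grip_width: 0.0477
grasp_force: 0.0
```

```bash
python3 - <<'E'
from h import *
w=snap('wrist','w6'); o=get_obs(); print(o['time_s'],o['tool_pos'],o['tool_rot'],o['qpos'],o['grip_width'])
print('pred home',proj(w,[.383+.046*.995,-.3328+.046*.101,.085]))
cv2.imwrite('pics/w6c.png',cv2.resize(w['color'][50:280,180:460],None,fx=2.5,fy=2.5))
E
```

```text
12.8 [ 0.381  -0.3334  0.3599] [-179.895    -0.1569    5.7387] [-27.6387   2.6496  68.4769 108.4991  -2.8119  70.5182 -42.5068] 0.04753389973100653
pred home [321.4505 141.6223]
```

View pics/w6c.png

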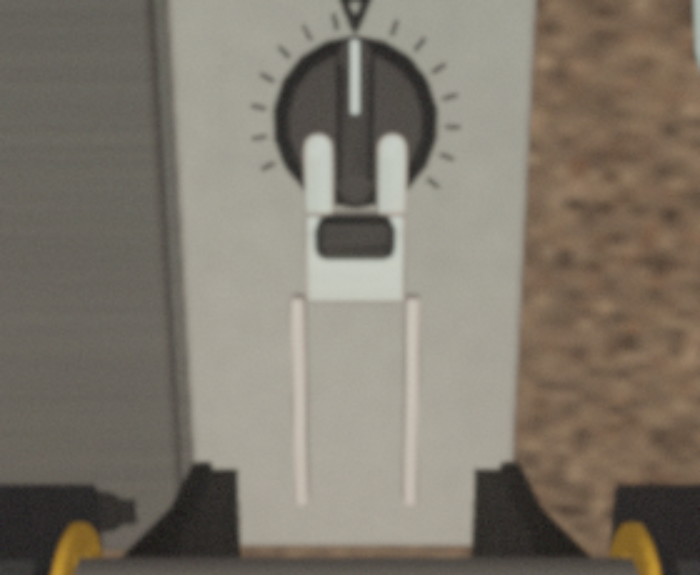

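The fork now straddles the bar's tail, pointer still at the mark; I check the travel numerically.

```bash
python3 - <<'E'
from h import *
for n in('w5','w6'):
    w=load(n); g=cv2.cvtColor(w['color'],cv2.COLOR_BGR2GRAY)
    ref=None
    col=g[:,322].astype(int); print(n,[(i,col[i]) for i in range(40,60)])
    m=(g<80).astype(np.uint8);nn,l,st,ce=cv2.connectedComponentsWithStats(m)
    for i in range(1,nn):
        if 200<st[i,4]<5000 and 290<ce[i][0]<350 and ce[i][1]<230: print(st[i],ce[i])
w=load('w6');f=lambda u,v:(180+u/2.5,50+v/2.5)
for nm,p,z in (('tri',(355,12),.046),('skirt top',(355,37),.053),('line top',(355,40),.078),('line bot',(355,115),.078),('tabtop',(355,216),.085),('tabbot',(355,258),.085),('prong tip',(318,133),.064),('slide back',(355,300),.064),('prong tip R',(393,133),.064)): print(nm,onz(w,*f(*p),z))
w=load('w4');f=lambda u,v:(180+u/2.5,100+v/2.5)
for nm,p,z in (('line top',(351,195),.078),('line bot',(351,261),.078),('prong tip',(318,382),.064)):print('w4',nm,onz(w,*f(*p),z))
E
```

```text
w5 [(40, np.int64(158)), (41, np.int64(157)), (42, np.int64(159)), (43, np.int64(158)), (44, np.int64(150)), (45, np.int64(123)), (46, np.int64(87)), (47, np.int64(60)), (48, np.int64(75)), (49, np.int64(113)), (50, np.int64(133)), (51, np.int64(136)), (52, np.int64(126)), (53, np.int64(107)), (54, np.int64(77)), (55, np.int64(57)), (56, np.int64(54)), (57, np.int64(56)), (58, np.int64(70)), (59, np.int64(75))]
[ 291   65   65   67 2952] [322.8923  98.0034]
[309 193  29  18 452] [322.958  202.0619]
w6 [(40, np.int64(156)), (41, np.int64(156)), (42, np.int64(158)), (43, np.int64(159)), (44, np.int64(154)), (45, np.int64(152)), (46, np.int64(132)), (47, np.int64(99)), (48, np.int64(68)), (49, np.int64(67)), (50, np.int64(99)), (51, np.int64(133)), (52, np.int64(144)), (53, np.int64(140)), (54, np.int64(121)), (55, np.int64(91)), (56, np.int64(63)), (57, np.int64(45)), (58, np.int64(54)), (59, np.int64(54))]
[ 290   66   64   66 2310] [321.6216  94.4372]
[307 136  30  16 438] [321.5982 143.7717]
tri [ 0.493  -0.3221  0.046 ]
skirt top [ 0.4848 -0.3229  0.053 ]
line top [ 0.4814 -0.3233  0.078 ]
line bot [ 0.461  -0.3253  0.078 ]
tabtop [ 0.4326 -0.3282  0.085 ]
tabbot [ 0.4203 -0.3294  0.085 ]
prong tip [ 0.4549 -0.3144  0.064 ]
slide back [ 0.4039 -0.331   0.064 ]
prong tip R [ 0.4572 -0.3375  0.064 ]
w4 line top [ 0.4813 -0.3229  0.078 ]
w4 line bot [ 0.46   -0.3251  0.078 ]
w4 prong tip [ 0.4109 -0.3184  0.064 ]
```

Travel looks like 45–46 mm; one cheap safety push from the front with closed fingers will make sure.

drive_tool(rows=[0.015,0,0,0,0,0,-1,0,0,0.04,0,0,0,-1,0,0,0.04,0,0,0,-1,0,0,0.027,0,0,0,-1,0,0,0,0,0,0,-1], grip_force=10)

```text
time_s: 13.42
tool_pos: [0.3963, -0.3308, 0.2504]
tool_rot: [-179.9, 0.3, 5.8]
force: [-0.4, 0.5, 0.6]
grip_width: 0.0064
grasp_force: 0.0
```

drive_tool(rows=[0.007,0,0,0,0,0,-1,0.007,0,0,0,0,0,-1,0.004,0,0,0,0,0,-1,0.001,0,0,0,0,0,-1])

```text
time_s: 13.92
tool_pos: [0.4105, -0.3319, 0.2536]
tool_rot: [-179.8, 0.7, 5.6]
force: [-20.0, 1.3, 16.7]
grip_width: 0.0006
grasp_force: 10.5
```

drive_tool(rows=[-0.02,0,0,0,0,0,-1,0,0,-0.05,0,0,0,-1,0,0,-0.05,0,0,0,-1,0,0,-0.05,0,0,-0.186,-1,0,0,0,0,0,-0.186,0])

```text
time_s: 14.55
tool_pos: [0.3965, -0.3333, 0.4076]
tool_rot: [179.6, -0.5, 27.5]
force: [0.3, 0.4, -0.1]
grip_width: 0.0053
grasp_force: 0.0
```

drive_tool(rows=[0,0,0,0,0,-0.186,0.3,0,0,0,0,0,-0.186,0.3,0,0,0,0,0,-0.186,0.3,0,0,0,0,0,-0.186,0.3,0,0,0,0,0,-0.186,0.3])

```text
time_s: 15.18
tool_pos: [0.3957, -0.332, 0.4037]
tool_rot: [179.8, -0.0, 80.8]
force: [-0.3, -0.6, 0.6]
grip_width: 0.0516
grasp_force: 0.0
```

drive_tool(rows=[0,0,0,0,0,-0.17,0.3,0.045,0.01,0,0,0,0,0.3,0.045,0.01,0,0,0,0,0.3,0.045,0.01,0,0,0,0,0.3,0,0,0,0,0,0,0.3])

```text
time_s: 15.8
tool_pos: [0.4264, -0.1932, 0.4036]
tool_rot: [179.8, -0.1, 90.5]
force: [-0.9, -2.1, 0.1]
grip_width: 0.0566
grasp_force: 0.0
```

```bash
python3 - <<'E'
from h import *
w=snap('wrist','w7'); o=get_obs(); print(o['time_s'],o['tool_pos'],o['tool_rot'],o['qpos'],o['grip_width'])
print('pred',proj(w,[.418,-.138,.05]))
w1=load('w1')
C=[onz(w1,u,v,.01)[:2] for u,v in [(317,158),(391,152),(393,238),(325,243)]]
print(C,'ctr',np.mean(C,0));
for i in range(4): d=C[(i+1)%4]-C[i]; print(np.linalg.norm(d),np.degrees(np.arctan2(d[1],d[0])))
print('probe top',onz(w1,371,211,.165))
E
```

```text
15.85 [ 0.4258 -0.1955  0.4036] [179.8319  -0.0618  90.3465] [-34.8833  -9.3935  52.0062 109.4056   7.4936  76.3784  15.3374] 0.05650911139460288
pred [311.2058 125.9466]
[array([0.3821, 0.2496]), array([0.4033, 0.3278]), array([0.5005, 0.3011]), array([0.4795, 0.2241])] ctr [0.4413 0.2756]
0.08099348567117205 74.86108112685291
0.10083989038135845 -15.338800888787349
0.0798018893483968 -105.25940862573869
0.10067496233262056 165.33913513385474
probe top [0.4065 0.2817 0.165 ]
```

View pics/w7.png

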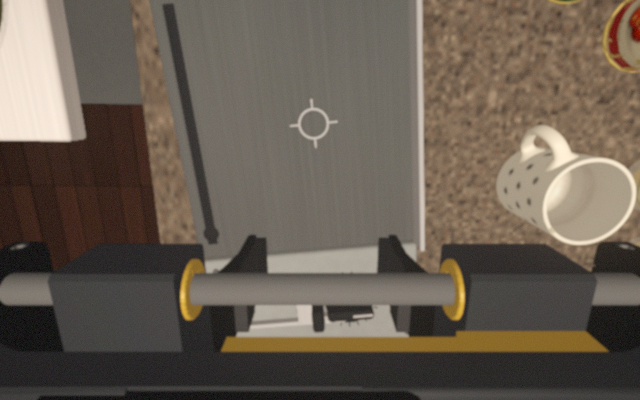

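Ring at (313.5,124), well visible. Its position computes next; moving on to the dock (dock yaw ≈ −15°).

drive_tool(rows=[0.052,0.003,0,0,0,-0.13,0.5,0.049,0.011,0,0,0,-0.13,0.5,0.047,0.017,0,0,0,-0.13,0.5,0.046,0.023,0,0,0,-0.13,0.5,0.043,0.029,0,0,0,-0.13,0.5])

```text
time_s: 16.48
tool_pos: [0.4447, 0.0581, 0.4037]
tool_rot: [179.8, 0.0, 127.4]
force: [0.3, -0.5, -0.5]
grip_width: 0.065
grasp_force: 0.0
```

drive_tool(rows=[0.039,0.034,0,0,0,-0.13,0.5,0.034,0.04,0,0,0,-0.13,0.5,0.028,0.044,0,0,0,-0.13,0.5,0.022,0.047,0,0,0,-0.13,0.5,0,0,0,0,0,-0.13,0.5])

```text
time_s: 17.1
tool_pos: [0.4614, 0.2695, 0.4028]
tool_rot: [179.9, 0.1, 165.1]
force: [-0.2, -1.2, 0.3]
grip_width: 0.0655
grasp_force: 0.0
```

drive_tool(rows=[0,0,0.01,0,0,0,0.5,0,0,0,0,0,0,0.5])

```text
time_s: 17.35
tool_pos: [0.4618, 0.264, 0.392]
tool_rot: [-179.9, -0.0, 164.3]
force: [0.4, -0.6, 0.6]
grip_width: 0.0648
grasp_force: 0.0
```

```bash
python3 - <<'E'
from h import *
w=snap('wrist','w8'); o=get_obs(); print(o['time_s'],o['tool_pos'],o['tool_rot'],o['qpos'],o['grip_width'])
w7=load('w7');t=load('t1');print('ring',onz(w7,313.5,124,.05),tri((w7,313.5,124),(t,377,206)))
cv2.imwrite('pics/w8c.png',cv2.resize(w['color'][60:300,180:460],None,fx=2.5,fy=2.5))
E
```

```text
17.4 [0.4618 0.2642 0.3925] [-179.9845   -0.0135  164.3681] [-59.3419   4.2088  28.2075 101.8335  -2.0624  74.4863  43.7218] 0.06539152348709369
ring [ 0.4202 -0.1362  0.05  ] (array([ 0.4195, -0.1382,  0.0388]), [0.0015, 0.0015])
```

View pics/w8c.png

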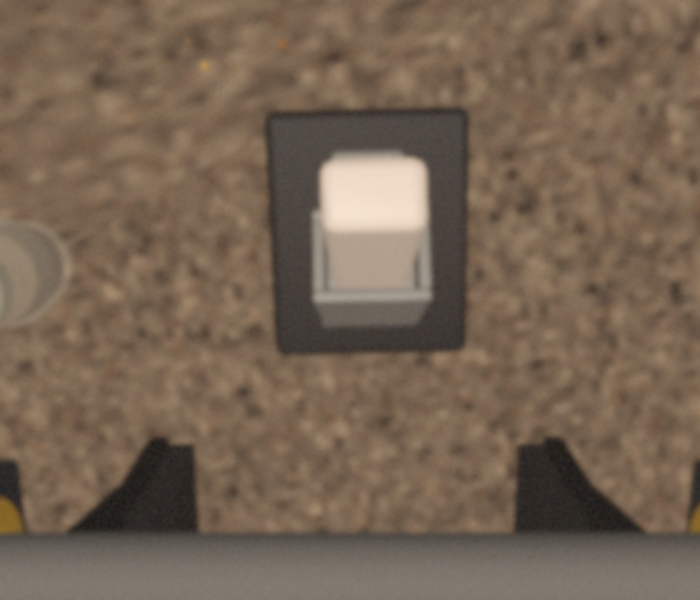

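The view shows the dock squarely: base corners in the crop (268,113),(467,111),(464,347),(281,351), handle's top face (320–428,155–232), sleeve's back rim at y≈297.

```bash
python3 - <<'E'
from h import *
w=load('w8');w1=load('w1');t=load('t1');s=load('s1');f=lambda u,v:(180+u/2.5,60+v/2.5)
C=[onz(w,*f(*p),.01)[:2] for p in [(268,113),(467,111),(464,347),(281,351)]];print('ctr',np.mean(C,0))
for i in range(4): d=C[(i+1)%4]-C[i]; print(np.linalg.norm(d),np.degrees(np.arctan2(d[1],d[0])))
x,e=tri((w,*f(374,193)),(w1,371,211));print('top',x,e)
print('at .152',onz(w,*f(374,193),.152),'w1',onz(w1,371,211,.152))
P=[onz(w,*f(*p),.152)[:2] for p in [(320,158),(428,158),(428,230),(320,230)]]
print('size',np.linalg.norm(P[1]-P[0]),np.linalg.norm(P[2]-P[1]),'dir',np.degrees(np.arctan2(*(P[1]-P[0])[::-1])))
print('handle/sleeve foot dir: rim mid', onz(w,*f(373,297),.09))
E
```

```text
ctr [0.4419 0.2765]
0.08084479048923572 74.92950245715221
0.09941902294663582 -14.356715795320898
0.08012380699358969 -104.30074687831036
0.1005069582443459 166.05074264365228
top [0.4127 0.2829 0.1468] [0.0006, 0.0006]
at .152 [0.4121 0.2835 0.152 ] w1 [0.411  0.2821 0.152 ]
size 0.027082986956493596 0.01803975113001699 dir 74.37938222344484
handle/sleeve foot dir: rim mid [0.4511 0.2738 0.09  ]
```

drive_tool(rows=[0.043,0.0013,0.01,0,0,0,1,0.043,0.0013,0.01,0,0,0,1,0.043,0.0013,0.01,0,0,0,1,0,0,0,0,-0.175,0,1,0,0,0,0,-0.174,0,1])

```text
time_s: 18.02
tool_pos: [0.3383, 0.303, 0.3634]
tool_rot: [179.8, 20.3, 164.4]
force: [0.1, -0.3, -0.0]
grip_width: 0.0865
grasp_force: 0.0
```

drive_tool(rows=[0,0,0,0,0,0,1,0,0,0,0,0,0,1])

```text
time_s: 18.27
tool_pos: [0.3386, 0.303, 0.363]
tool_rot: [180.0, 19.8, 164.5]
force: [0.2, -0.1, -0.8]
grip_width: 0.0874
grasp_force: 0.0
```

```bash
cat >> h.py <<'E'
AX=np.array([-.3304,.0885,.9397]); YD=np.array([.2588,.9659,0]); RG=np.stack([np.cross(YD,-AX),YD,-AX],1)
E
python3 - <<'E'
from h import *
w=snap('wrist','w9'); o=get_obs(); print(o['time_s'],o['tool_pos'],o['tool_rot'],o['qpos'],o['grip_width'])
G=np.array([.4252,.2795,.1124]); go(G+.264*AX,RG); go(G+.164*AX,RG)
# handle mask
c=w['color'].astype(int); hsv=cv2.cvtColor(w['color'],cv2.COLOR_BGR2HSV); m=((hsv[...,2]>170)&(hsv[...,1]<60)).astype(np.uint8)
n,l,st,ce=cv2.connectedComponentsWithStats(m)
for i in range(1,n):
    if st[i,4]>200: print(st[i],ce[i])
top=G+.04*AX; print('pred top',proj(w,top),'corners',[proj(w,top+sx*.01*RG[:,0]+sy*.014*YD) for sx,sy in((1,1),(1,-1),(-1,-1),(-1,1))],'grip',proj(w,G))
cv2.imwrite('pics/w9c.png',cv2.resize(w['color'][60:300,180:460],None,fx=2.5,fy=2.5))
E
```

```text
18.325 [0.3388 0.303  0.363 ] [179.9591  19.8524 164.4341] [-68.126   -8.1748  14.3315 117.7426  22.8286  64.6959  11.7628] 0.08689292291859445
d_tool [ 0.0016 -0.0004  0.0021] rv [-0.0027 -0.0026 -0.0093]
d_tool [ 0.0013 -0.0001  0.1021] rv [-0.0027 -0.0026 -0.0093]
[ 507    0  108  243 2965] [546.368  106.9875]
[309 158  26  12 203] [321.1133 164.3498]
[136 192  36  33 942] [152.9214 207.6688]
[ 300  206   44   29 1216] [321.7442 219.9309]
pred top [321.0713 222.2866] corners [array([343.2498, 207.0454]), array([298.6248, 207.3576]), array([299.4453, 237.148 ]), array([342.9858, 236.8618])] grip [321.3585 204.6895]
```

The measured top face (300–344,206–235) matches the predicted corners; go in along the axis.

drive_tool(rows=[0.002,0,0.025,0,0,-0.009,1,0,0,0.025,0,0,0,1,0,0,0.025,0,0,0,1,0,0,0.02,0,0,0,1,0,0,0.007,0,0,0,1])

```text
time_s: 18.95
tool_pos: [0.3707, 0.2939, 0.2652]
tool_rot: [-179.7, 19.9, 165.0]
force: [-0.0, -0.7, -0.5]
grip_width: 0.0868
grasp_force: 0.0
```

drive_tool(rows=[0,0,0,0,0,0,1,0,0,0,0,0,0,-1,0,0,0,0,0,0,-1,0,0,0,0,0,0,-1,0,0,0,0,0,0,-1], grip_force=25)

```text
time_s: 19.58
tool_pos: [0.3699, 0.2949, 0.2665]
tool_rot: [-179.8, 20.0, 165.1]
force: [0.1, 0.7, -0.4]
grip_width: 0.0547
grasp_force: 0.0
```

drive_tool(rows=[0,0,0,0,0,0,-1,0,0,0,0,0,0,-1])

```text
time_s: 19.82
tool_pos: [0.3699, 0.2948, 0.2662]
tool_rot: [-179.8, 20.0, 165.1]
force: [-0.5, -0.5, 0.2]
grip_width: 0.0351
grasp_force: 0.0
```

```bash
python3 - <<'E'
from h import *
o=get_obs(); print(o['time_s'],o['tool_pos'],o['tool_rot'],o['grip_width'],o['force'],o['wrist_torque'],o['qpos'])
G=np.array([.4252,.2795,.1124]);go(G+.164*AX,RG)
E
```

```text
19.825 [0.3699 0.2948 0.2662] [-179.818    19.998   165.1449] 0.03506757891724733 [-0.517  -0.4719  0.229 ] [0.1096 0.4211 0.051 ] [-66.0654   0.059   17.396  122.4761  23.3453  50.8361  12.6219]
d_tool [-0.0013 -0.0005  0.0002] rv [-0.0023 -0.0001  0.0024]
```

drive_tool(rows=[0,0,0,0,0,0,-1,0,0,0,0,0,0,-1,0,0,0,0,0,0,-1,0,0,-0.005,0,0,0,-1])

```text
time_s: 20.32
tool_pos: [0.3683, 0.295, 0.2707]
tool_rot: [-179.8, 20.0, 165.1]
force: [0.7, -0.3, -1.7]
grip_width: 0.0279
grasp_force: 25.0
```

drive_tool(rows=[0,0,-0.02,0,0,0,-1,0,0,-0.02,0,0,0,-1,0,0,-0.025,0,0,0,-1,0,0,-0.025,0,0,0,-1,0,0,0,0,0,0,-1])

```text
time_s: 20.95
tool_pos: [0.3385, 0.3042, 0.3572]
tool_rot: [179.9, 20.0, 165.1]
force: [0.3, 0.2, -1.5]
grip_width: 0.0278
grasp_force: 25.0
```

```bash
python3 - <<'E'
from h import *
w=snap('side','s2');x=snap('wrist','w10');o=get_obs(); print(o['time_s'],o['tool_pos'],o['tool_rot'],o['grip_width'],o['grasp_force'],o['force'],o['wrist_torque'],o['qpos'])
u,v=map(int,proj(w,o['tool_pos']));print(u,v)
a=cv2.resize(w['color'][v-40:v+110,u-80:u+80],None,fx=3,fy=3);b=x['color'][100:400,150:490];b=cv2.resize(b,None,fx=450/300*.65,fy=450/300);cv2.imwrite('pics/s2c.png',cv2.resize(np.hstack([a,b]),(800,440)))
E
```

```text
21.05 [0.3385 0.3032 0.3549] [-179.7924   19.9735  165.1526] 0.02802954922946344 24.97639494482428 [ 0.7849  0.4062 -1.1592] [0.1055 0.4792 0.042 ] [-68.3156  -7.794   14.5007 118.3991  23.0796  63.718   11.9497]
287 111
```

View pics/s2c.png

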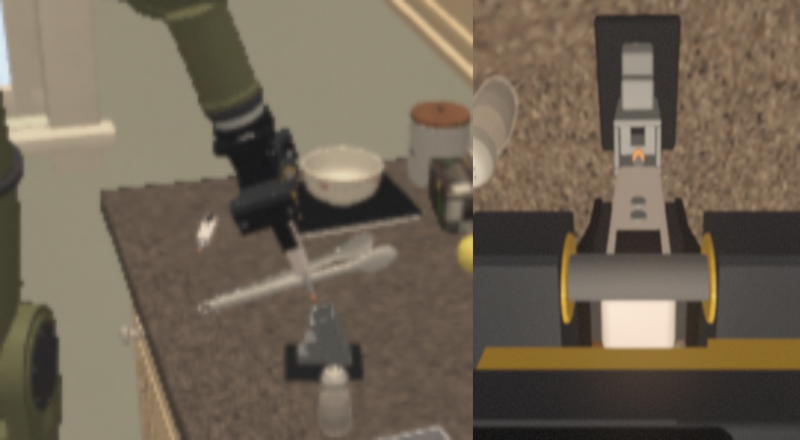

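The probe hangs in the fingers, its tip (orange, at about 321,202 in the wrist image) just above the sleeve; it is drawn free. Up, upright, then to the ring.

drive_tool(rows=[0,0,-0.03,0,0,0,-1,0,0,0,0,0.117,0,-1,0,0,0,0,0.116,0,-1,0,0,0,0,0.116,0,-1,0,0,-0.03,0,0,0,-1])

```text
time_s: 21.68
tool_pos: [0.3291, 0.305, 0.4105]
tool_rot: [-179.4, -0.2, 164.9]
force: [0.4, 0.3, -1.7]
grip_width: 0.0277
grasp_force: 25.0
```

drive_tool(rows=[-0.04,-0.0085,0,0,0,0,-1,-0.04,-0.0085,0,0,0,0,-1,-0.04,-0.0085,0,0,0,0,-1,0,0,0,0,0,0.15,-1,0,0,0,0,0,0.187,-1])

```text
time_s: 22.3
tool_pos: [0.4387, 0.2498, 0.4119]
tool_rot: [-179.7, 0.1, 145.3]
force: [-0.0, 0.1, -2.2]
grip_width: 0.0276
grasp_force: 25.0
```

drive_tool(rows=[0,0,0,0,0,0.187,-1,0,0,0,0,0,0.187,-1,0,0,0,0,0,0.187,-1,0,0,0,0,0,0.187,-1,0,0,0,0,0,0.187,-1])

```text
time_s: 22.92
tool_pos: [0.4382, 0.2503, 0.4121]
tool_rot: [-179.9, 0.3, 91.8]
force: [0.5, 0.4, -0.9]
grip_width: 0.0276
grasp_force: 25.0
```

```bash
python3 - <<'E'
from h import *
x=snap('wrist','w11');o=get_obs(); print(o['time_s'],o['tool_pos'],o['tool_rot'],o['grip_width'],o['grasp_force'],o['qpos'])
T=T_tool(o); go([.42,-.137,.405],down(90))
print('pred tip',[proj(x,(T@[0,0,z,1])[:3]) for z in(.265,.269,.273)])
h=cv2.cvtColor(x['color'],cv2.COLOR_BGR2HSV)[150:260,270:370]; m=((h[...,0]<18)&(h[...,1]>140)&(h[...,2]>120)).astype(np.uint8)
n,l,st,ce=cv2.connectedComponentsWithStats(m)
for i in range(1,n):
    if st[i,4]>4: print(st[i][:2]+[270,150],st[i][2:],ce[i]+[270,150])
cv2.imwrite('pics/w11c.png',cv2.resize(x['color'][150:260,270:370],None,fx=5,fy=5))
E
```

```text
22.975 [0.4383 0.2502 0.4121] [-179.8695    0.2955   91.4731] 0.027627944066409237 24.9761978443712 [-61.9986  -0.2754  29.3233 103.609    0.3286  76.8961 -31.2785]
d_tool [-0.3866 -0.0282  0.0092] rv [-0.0022  0.0052  0.0257]
pred tip [array([320.4729, 207.7964]), array([320.4954, 206.2571]), array([320.5172, 204.7625])]
[317 201] [11  8 46] [322.1739 204.1739]
```

View pics/w11c.png

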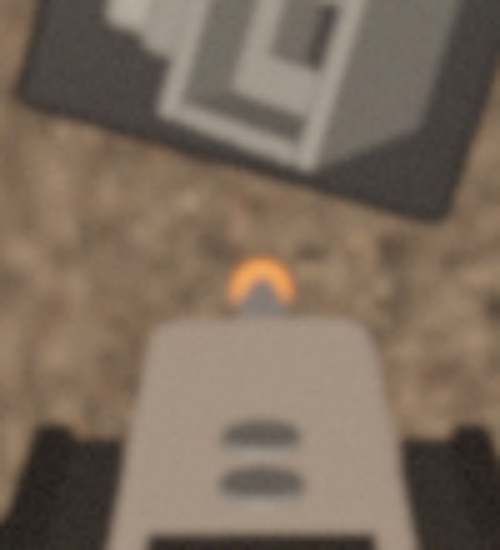

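The tip disc (orange, centre about 322,206) lies where expected (within 1.5 mm of the tool axis). Moving over the ring.

drive_tool(rows=[-0.0386,-0.003,0,0,0,0,-1,-0.0386,-0.003,0,0,0,0,-1,-0.0386,-0.003,0,0,0,0,-1,-0.0386,-0.003,0,0,0,0,-1,-0.0386,-0.003,0,0,0,0,-1], grip_force=30)

```text
time_s: 23.6
tool_pos: [0.4303, 0.0557, 0.4133]
tool_rot: [-179.9, 0.2, 92.3]
force: [-0.7, -0.1, -1.0]
grip_width: 0.0277
grasp_force: 30.0
```

drive_tool(rows=[-0.0386,-0.003,0,0,0,0,-1,-0.0386,-0.003,0,0,0,0,-1,-0.0386,-0.003,0,0,0,0,-1,-0.0386,-0.003,0,0,0,0,-1,-0.0386,-0.003,0,0,0,0,-1])

```text
time_s: 24.22
tool_pos: [0.4225, -0.1377, 0.4139]
tool_rot: [-179.9, 0.2, 92.3]
force: [0.2, 0.4, -0.9]
grip_width: 0.028
grasp_force: 30.0
```

drive_tool(rows=[0,0,0.03,0,0,0,-1,0,0,0.03,0,0,0,-1,0,0,0,0,0,0,-1,0,0,0,0,0,0,-1])

```text
time_s: 24.72
tool_pos: [0.4232, -0.1364, 0.3555]
tool_rot: [-180.0, 0.2, 92.3]
force: [0.3, -0.3, -0.7]
grip_width: 0.0278
grasp_force: 30.0
```

```bash
python3 - <<'E'
from h import *
x=snap('wrist','w12');o=get_obs(); print(o['time_s'],o['tool_pos'],o['tool_rot'],o['force'],o['qpos'])
T=T_tool(o); go([.42,-.137,.323],down(91.5))
print('tip',(T@[0,.0013,.269,1])[:3],proj(x,(T@[0,.0013,.269,1])[:3]),'ring pred',proj(x,[.4202,-.1365,.05]))
cv2.imwrite('pics/w12c.png',cv2.resize(x['color'][150:260,260:380],None,fx=5,fy=5))
E
```

```text
24.775 [ 0.4234 -0.1364  0.3559] [179.9713   0.1905  92.2589] [ 0.2559 -0.3651 -0.4375] [-43.4639 -11.8831  52.866  116.0483  10.1661  71.4014   7.7997]
d_tool [-0.0004 -0.0035  0.0329] rv [0.0005 0.0033 0.0132]
tip [ 0.4249 -0.1372  0.0869] [322.7232 206.2641] ring pred [317.209  192.7973]
```

View pics/w12c.png

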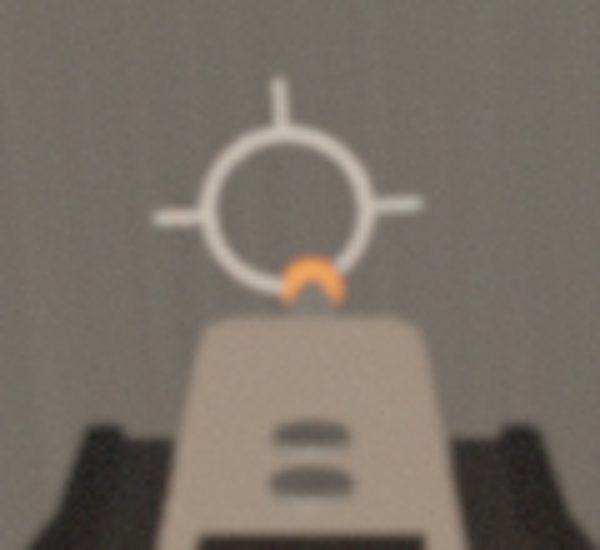

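Ring at (317.6,192) in the full image, as predicted; the tip needs about 5 mm along −tool y.

drive_tool(rows=[0.0005,-0.0047,0.01,0,0,0,-1,0,0,0.012,0,0,0,-1,0,0,0.008,0,0,0,-1,0,0,0.003,0,0,0,-1,0,0,0,0,0,0,-1])

```text
time_s: 25.4
tool_pos: [0.4182, -0.1361, 0.3217]
tool_rot: [-179.9, 0.2, 92.2]
force: [-0.1, 0.5, -1.9]
grip_width: 0.0279
grasp_force: 30.0
```

drive_tool(rows=[0,0,0.001,0,0,0,-1,0,0,0.001,0,0,0,-1,0,0,0,0,0,0,-1])

```text
time_s: 25.78
tool_pos: [0.4182, -0.1361, 0.32]
tool_rot: [-180.0, 0.2, 92.2]
force: [-0.5, 1.0, -2.3]
grip_width: 0.0277
grasp_force: 30.0
```

drive_tool(rows=[0,0,0.001,0,0,0,-1,0,0,0.001,0,0,0,-1,0,0,0,0,0,0,-1])

```text
time_s: 26.15
tool_pos: [0.4183, -0.1361, 0.318]
tool_rot: [-180.0, 0.2, 92.2]
force: [-0.4, -1.3, 0.6]
grip_width: 0.0279
grasp_force: 30.0
```

```bash
python3 - <<'E'
from h import *
F=[]
for i in range(3): x=snap('wrist','w13');o=get_obs(); F.append(o['force'])
print(o['time_s'],o['tool_pos'],o['tool_rot'],np.array(F))
T=T_tool(o); print('tip',(T@[0,.0013,.269,1])[:3],'ring',proj(x,[.4202,-.1365,.05]))
E
```

```text
26.3 [ 0.4183 -0.1361  0.318 ] [-179.9656    0.1689   92.2027] [[-0.6678 -0.3958  0.5823]
 [-0.1678  0.1812 -0.1207]
 [-0.2604 -1.0074  0.6816]]
tip [ 0.4195 -0.1369  0.049 ] ring [323.019  206.1724]
```

drive_tool(rows=[0,0,0.001,0,0,0,-1,0,0,0.001,0,0,0,-1,0,0,0.0005,0,0,0,-1,0,0,0,0,0,0,-1])

```text
time_s: 26.8
tool_pos: [0.4183, -0.1361, 0.3155]
tool_rot: [-180.0, 0.2, 92.2]
force: [-0.3, -0.1, 0.9]
grip_width: 0.0278
grasp_force: 30.0
```

```bash
python3 - <<'E'
from h import *
F=[]
for i in range(10): read_camera('side'); o=get_obs(); F.append(o['force'])
print(o['time_s'],o['tool_pos'],o['tool_rot'],np.mean(F,0),np.std(F,0),o['qpos'],o['joint_velocities'])
E
```

```text
27.3 [ 0.4183 -0.1361  0.3155] [-179.9651    0.1681   92.2064] [0.0663 0.2827 1.6972] [0.5199 0.4102 0.5472] [-43.775   -9.5135  54.9747 119.5805   8.6977  66.1555   9.494 ] [-0.0304 -0.0266  0.0072 -0.0918 -0.0363  0.0356  0.0072]
```

```bash
python3 -c "
from cell import *
print(sign_off())"
```

```text
the job is handed in; nothing more can be done
None
```

The job is handed in: the knob stands at the mark, the lock was pushed home against its stop, and the probe is held upright in the ring with its tip pressed in roughly 4–5 mm of 8 (estimated from height and force).

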